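# Charge the feed bin and hold its inspection flap at the mark

## Robot

A 7-joint arm with a two-finger parallel gripper is mounted at the origin on the work surface. World frame = base frame: x ahead of the robot, y to its left, z up, the work surface at z = 0. Lengths are in m, angles in degrees, forces in N, time in s.
With the tool pointing down it reaches from about 0.4 to 0.9 m from the base axis. Payload 5.6 kg.
Tool frame: the origin (TCP) lies at the very end of the fingers, on their centre line; the grasp point (between the pads) lies 19 mm behind it; z points along the fingers, y is the direction in which the jaws open and shut (so a half turn about z gives the same grasp; the last joint's range is limited). The gripper opens to 92 mm and grips with 3 to 60 N. Pads are 20 mm wide; open, the fingers measure 128 mm over their backs; the gripper's body (75 mm by 189 mm) begins 69 mm behind the grasp point.
Start: joints at [67.895, 26.786, -0.665, 91.828, 0.344, 61.387, -3.226], TCP at [0.218, -0.612, 0.215] pointing down, gripper open.
Joint ranges: [-144.91, 144.91], [-17.63, 115.5], [-89.93, 88.59], [15.96, 139.68], [-74.01, 254.01], [8.47, 105.57], [-167.45, 167.45]. Speed limits (degrees/s): [147.25, 147.25, 180, 180, 180, 180, 180].

## Interface

Orientations are given as [roll, pitch, yaw] about the fixed x, y, z axes, in that order (R = Rz(yaw) Ry(pitch) Rx(roll)).
In Python, from workcell import r gives the robot as it stands. Calls block until the motion is done:
- r.reach(position, orientation): joint-space move of the TCP to a pose.
- r.move_l(position, max_speed=0.15, ori=None): straight line of the TCP; ori=None keeps the orientation; max_speed is the mean speed in m/s.
- r.movej(angles): joint-space move.
- r.gripper_open() and r.close(): open the fingers fully, or close them until they stop; the grip force is fixed at half the most.
- r.sleep(seconds).
- r.inverse_kinematics(position, orientation): joint angles nearest the present ones, or None.
- r.grab_frame(name): name is "scene" or "top" or "wrist"; returns the picture (480x640x3 uint8, red, green, blue); there is no depth.
- r.camera_params(name): a dict with "mtx" (3x3 intrinsics, pixels), "D" ([k1, k2, p1, p2, k3] as OpenCV has them; the pictures are not rectified), "view" (4x4, takes a point from world to camera coordinates). Camera axes: x right, y down, z forward; pixel columns grow to the right and rows downward; lengths in m; the calibration is good to about 2 mm. A picture is of the moment at which its call begins: read the wrist's pose just before it. camera_params takes no time and is no camera call; for the wrist camera it gives the pose at the moment of the call.
A pose or a line that the arm cannot do raises r.PlanningError and nothing moves.
- r.job_done(): hands the job in, once; it reports no verdict.
Readings, each from a call of its own:
- r.get_clock(): time.
- r.get_joint_positions(): joint angles.
- r.get_qd(): joint speeds.
- r.get_joint_efforts(): joint torques, N m.
- r.get_eef_pos(): TCP position.
- r.get_eef_rot(): TCP orientation.
- r.get_ft_force(): force on the tool from outside, world axes, zero at the start.
- r.get_wrist_torque(): the same for the moment, N m.
- r.get_gripper_width(): finger opening in m.
Only numpy, scipy, OpenCV 4.12 (cv2) and the standard library are available. Lean on these libraries where they do the work, as an engineer would, in place of code of your own. Each camera call takes 0.05 s, during which the arm holds its last target.

## Task

Pick up the scoop tote, tip all four rough stones out of it into the open half of the steel feed bin, and stand the empty tote upright on the bench again. Then lift the bin's inspection flap by its bail bar until the flap lies in line with the clamped pointer arm at its side, and finish there, still holding it up in the gripper: it falls shut if let go. Do not shift the pointer or the other things on the bench.

Things in the scene. Friction and masses are not known exactly. Their poses are not given: they have to be found in the camera images.
- bin: Steel feed bin fixed to the bench, 180 (x) x 340 (y) x 110 mm high, walls 4 mm, so inside 172 x 332 mm; its floor slopes down to the -y end (about 50 mm above the bench at the +y end, 12 mm at the -y end). Its +y half is an open mouth, its -y half is covered by the inspection flap; the two halves are one space below the rim. Origin: centre of the underside; x runs from its front wall (bail bar side) to its back wall (hinge side), z up. Yaw varies.
- bin_mouth (a point): Centre of the open mouth (about 172 in x by 158 mm in y), at rim height, 110 mm above the bench; axes as the bin's
- flap (a joint): Hinge angle of the flap, rad: 0 closed and level, grows as its front edge goes up, stop at 1.3. It has almost no friction and falls shut when let go. The flap is an aluminium plate 180 x 155 x 6 mm, about 0.3 to 0.65 kg with its bail, hinged along the top of the bin's back wall.
- flap_bar (a point): Middle of the flap's bail bar: a round bar, 12 mm thick, parallel to the hinge, 100 mm long between its two side rods (middle to middle; the rods are 12 mm thick too), 232 mm from the hinge axis in the flap's plane; it stands 50 mm (middle) clear of the plate's front edge and of the bin's front wall, 114 mm above the bench when closed. Axes turn with the flap: x from bar to hinge, y along the bar.
- flap_hinge (a point): On the flap's hinge axis, 114 mm above the bench, in the middle of the flap's width; axes turn with the flap: y along the hinge, x from the bar to the hinge
- pointer (a joint): Angle, rad, of the clamped pointer arm (stiff: keeps its place), on the flap's own hinge axis and on the same scale as joint flap: the flap is at the mark when both angles are equal. The pointer is a dark steel arm 225 mm long, 6 mm thick, just outside the bin's -y end, in front of a scale arc. It is set differently each time, 0.5 to 0.95.
- pointer_tip (a point): On the centre line of the pointer arm near its free end, 220 mm from the hinge axis; x axis from tip to hinge
- tote: Grey plastic scoop tote, loose, 0.15 to 0.3 kg empty, 140 (x) x 100 (y) mm, floor 4 mm, walls 4 mm thick and 40 mm high on the back (+x) and both sides; the front (-x) is open, without a lip, and is where the stones slide out. Over its middle stands a handle blade in the x-z plane, 12 mm thick (y), from x = -28 to +70 mm and z = 64 to 90 mm, joined to the back wall by a post at x = 56 to 70 mm. Origin: centre of the underside, z up.
- tote_handle (a point): A point in the handle blade at mid-height, 77 mm above the tote's underside, over the tote's centre; axes as the tote's. Grip it from above, closing along y.
- tote_spout (a point): Middle of the tote's open front edge, on the floor's upper face, 70 mm in front of its centre. The stones slide out over it once the tote is tipped front down by about 40 degrees.
- stone1: Rough stone, chunky and faceted, about 30 mm across and 26 mm tall, 35 g, lying loose in the tote; origin at the centre of its flat underside
- stone2: Rough stone, chunky and faceted, about 30 mm across and 26 mm tall, 35 g, lying loose in the tote; origin at the centre of its flat underside
- stone3: Rough stone, chunky and faceted, about 30 mm across and 26 mm tall, 35 g, lying loose in the tote; origin at the centre of its flat underside
- stone4: Rough stone, chunky and faceted, about 30 mm across and 26 mm tall, 35 g, lying loose in the tote; origin at the centre of its flat underside
- petrified_wood: Bystander: loose chunk of petrified wood, brown, about 85 mm across and 74 mm tall
- rock_pick: Bystander: loose hammer-headed rock pick lying on the bench, about 265 mm long, 32 mm high
- template: Bystander: loose tin cabochon template, flat 150 x 70 x 4 mm with three cut-outs
- grinding_stone: Bystander: loose round grey grinding stone lying flat, 124 mm across, 22 mm thick, 24 mm centre hole
- brush: Bystander: loose hand brush lying on the bench
- jar: Bystander: loose closed jar, 60 mm across, 85 mm tall
Not all that is in view belongs to the job. Of the things shaped like the tote, the grey one is meant.

How it is judged (in metres and radians):
On the way, in this order (a step that is already met when the one before it is completed fails the run):
1. the tote, raised and tipped, has emptied all four stones into the bin (x of stone1 in the frame of bin between -0.09 and 0.09 m and y of stone1 in the frame of bin between -0.17 and 0.17 m and z of each of stone1, stone2, stone3, stone4 in the frame of bin below 0.105 m and x of stone2 in the frame of bin between -0.09 and 0.09 m and y of stone2 in the frame of bin between -0.17 and 0.17 m and x of stone3 in the frame of bin between -0.09 and 0.09 m and y of stone3 in the frame of bin between -0.17 and 0.17 m and x of stone4 in the frame of bin between -0.09 and 0.09 m and y of stone4 in the frame of bin between -0.17 and 0.17 m and angle between tote's own z axis and vertical above 0.35 rad and height (world z) of tote above 0.06 m), for 0.05 s.
2. the empty tote stands upright on the bench, let go (height (world z) of tote below 0.008 m and angle between tote's own z axis and vertical below 0.1 rad and contact force between tote and the fingers below 0.05 N), for 0.2 s.
At the end, for the whole second after the job is handed in: The flap is held still by the fingers within 0.07 rad (4 degrees) of the pointer arm, nothing else carrying it; all four stones are in the bin below its rim; the tote stands upright on the bench, released (all of step 2 and x of stone1 in the frame of bin between -0.09 and 0.09 m and y of stone1 in the frame of bin between -0.17 and 0.17 m and z of each of stone1, stone2, stone3, stone4 in the frame of bin below 0.105 m and x of stone2 in the frame of bin between -0.09 and 0.09 m and y of stone2 in the frame of bin between -0.17 and 0.17 m and x of stone3 in the frame of bin between -0.09 and 0.09 m and y of stone3 in the frame of bin between -0.17 and 0.17 m and x of stone4 in the frame of bin between -0.09 and 0.09 m and y of stone4 in the frame of bin between -0.17 and 0.17 m and angle between the x axis of flap_bar and the x axis of pointer_tip, either way round below 0.07 rad and value of joint flap above 0.4 rad and velocity of joint flap between -0.1 and 0.1 rad/s and contact force between flap and the fingers above 0.3 N and contact force between flap and tote below 0.05 N); the arm keeps its last pose, push and grip.
It fails at once if the pointer arm is shifted (tip by more than 15 mm) (distance of pointer_tip from where it was at the start of the episode above 0.015 m).
It fails at once if a bystander is shifted by more than 30 mm (distance of any of petrified_wood, rock_pick, template, grinding_stone, brush, jar from where it was at the start of the episode above 0.03 m).
It also fails if it takes over 58 s, if anything falls off the work surface, if the arm or the gripper's body presses on something with over 40 N, if the wrist force passes 120 N, or if a joint passes its speed limit or range.

## Working session

There is one attempt and no reset: what is moved stays moved. The work goes in short steps, each a Python script; the robot and the scene stay as the last script left them, time stands still between calls to the robot, and variables do not carry over. Pictures are saved under pics/ and viewed, and the job is handed in when it is done.

```bash
ls; mkdir -p pics
python3 - <<'E'
from workcell import r
import cv2
for n in("scene","top"):
    cv2.imwrite(f"pics/{n}0.png",r.grab_frame(n)[:,:,::-1])
    p=r.camera_params(n);print(n,p)
print(r.get_clock(),r.get_ft_force())
E
```

```text
pics
scene {'mtx': array([[456.15626249,   0.        , 322.87730885],
       [  0.        , 456.15626249, 232.7564656 ],
       [  0.        ,   0.        ,   1.        ]]), 'D': array([-0.11179352,  0.        ,  0.        ,  0.        ,  0.        ]), 'view': array([[-0.17300435,  0.98490013, -0.00642033, -0.03798153],
       [ 0.83028628,  0.14233271, -0.53885628, -0.39322012],
       [-0.5298058 , -0.09855519, -0.84237325,  1.85809023],
       [ 0.        ,  0.        ,  0.        ,  1.        ]])}
top {'mtx': array([[562.93899544,   0.        , 322.65935614],
       [  0.        , 562.93899544, 242.03701401],
       [  0.        ,   0.        ,   1.        ]]), 'D': array([-0.05045049,  0.        ,  0.        ,  0.        ,  0.        ]), 'view': array([[-0.01111216, -0.99993391,  0.00294956,  0.10305165],
       [-0.9861749 ,  0.01047144, -0.16537659,  0.5421187 ],
       [ 0.16533478, -0.00474647, -0.98622608,  1.57415253],
       [ 0.        ,  0.        ,  0.        ,  1.        ]])}
0.1 [-0.31924803 -0.14319006  0.40431082]
```

View pics/scene0.png

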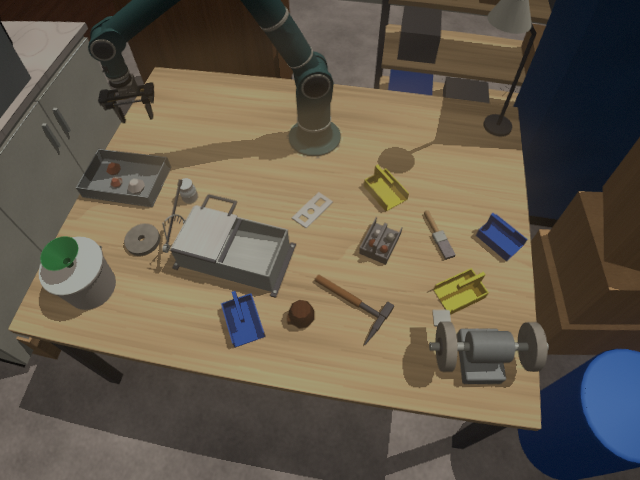

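View pics/top0.png

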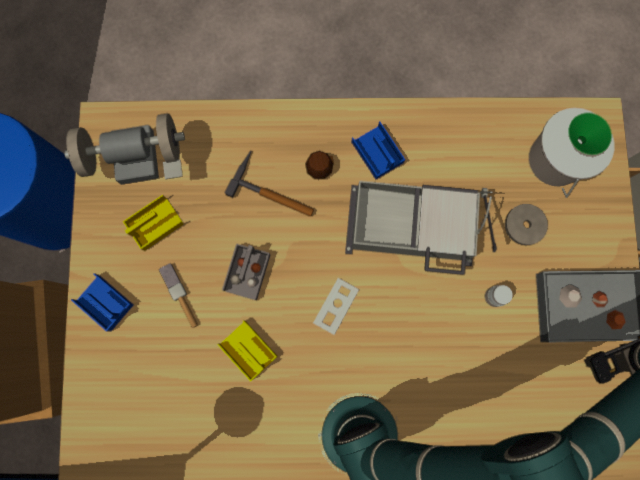

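The bin is at top (415,222) with its bail bar at (446,268), and the pointer is near (490,222). Several things are tote-shaped:
- Yellow at top (155,222) and (248,350), and blue at (103,302) and (378,150): wrong colour.
- Large grey tray at (590,305): no handle and not tote-sized.
- Grey one with a handle and four stones at (247,271): this fits.

I'll confirm in crops.

Run:
```python
import cv2
t=cv2.imread("pics/top0.png");s=cv2.imread("pics/scene0.png")
def c(im,x,y,w,h,k,n):cv2.imwrite(f"pics/{n}.png",cv2.resize(im[y:y+h,x:x+w],None,fx=k,fy=k,interpolation=cv2.INTER_CUBIC))
c(t,210,230,80,80,7,"c_tote_top");c(s,350,210,60,60,9,"c_tote_sc")
c(t,340,170,170,110,4.7,"c_bin_top");c(s,150,170,160,130,4.6,"c_bin_sc")
```

```text
(no output)
```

View pics/c_tote_top.png

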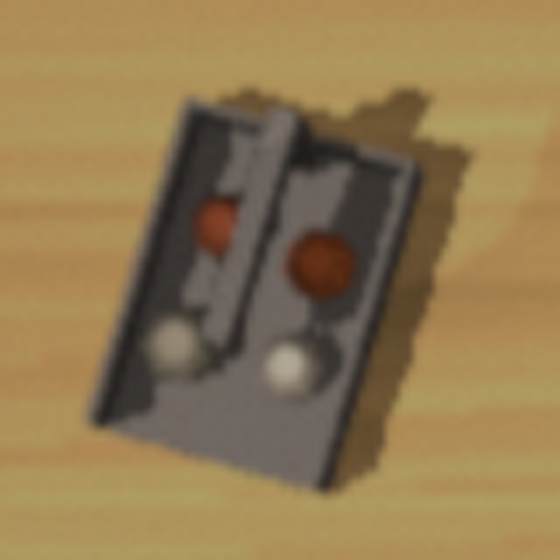

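View pics/c_tote_sc.png

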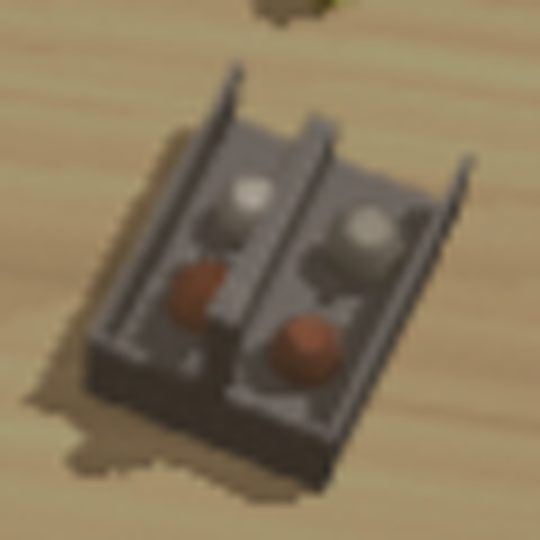

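View pics/c_bin_top.png

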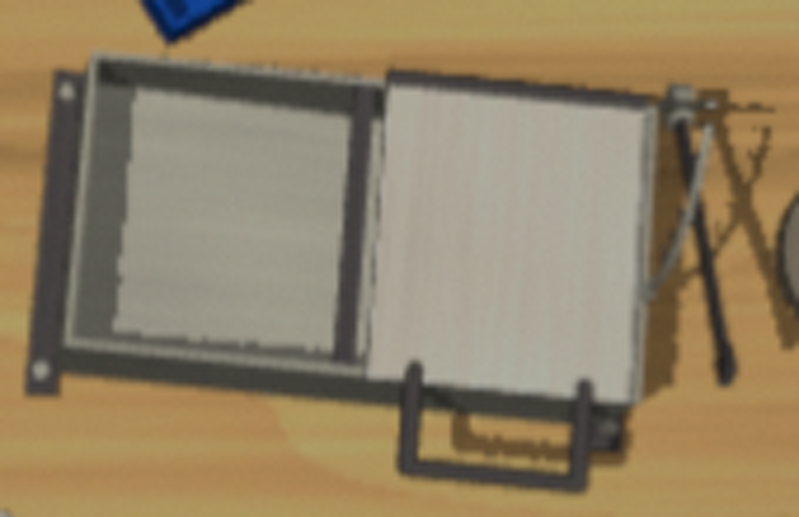

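View pics/c_bin_sc.png

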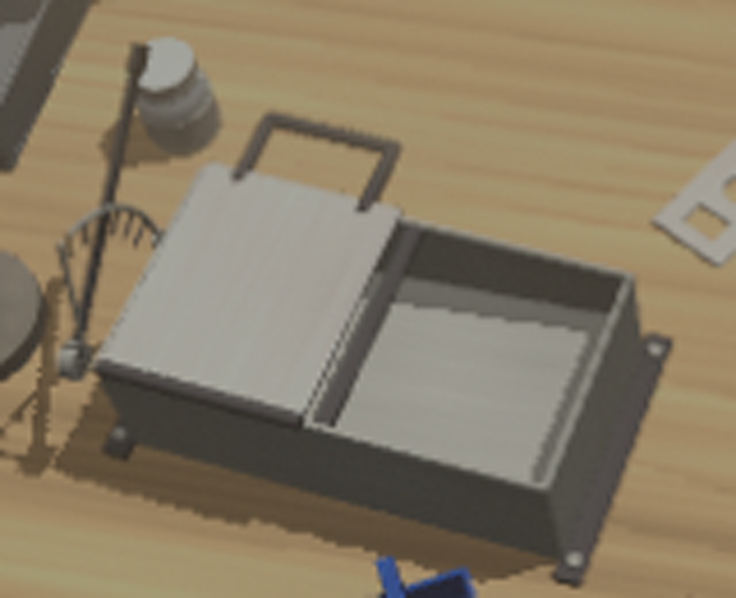

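```bash
cat > h.py <<'E'
import numpy as np,cv2,json
from scipy.optimize import least_squares
from scipy.spatial.transform import Rotation as Ro
P={'top':dict(mtx=np.array([[562.93899544,0,322.65935614],[0,562.93899544,242.03701401],[0,0,1]]),D=np.array([-0.05045049,0,0,0,0]),view=np.array([[-0.01111216,-0.99993391,0.00294956,0.10305165],[-0.9861749,0.01047144,-0.16537659,0.5421187],[0.16533478,-0.00474647,-0.98622608,1.57415253],[0,0,0,1]])),
'scene':dict(mtx=np.array([[456.15626249,0,322.87730885],[0,456.15626249,232.7564656],[0,0,1]]),D=np.array([-0.11179352,0,0,0,0]),view=np.array([[-0.17300435,0.98490013,-0.00642033,-0.03798153],[0.83028628,0.14233271,-0.53885628,-0.39322012],[-0.5298058,-0.09855519,-0.84237325,1.85809023],[0,0,0,1]]))}
def proj(p,X):
    X=np.atleast_2d(np.asarray(X,float))
    R=p['view'][:3,:3];return cv2.projectPoints(X.reshape(-1,1,3),cv2.Rodrigues(R)[0],p['view'][:3,3],p['mtx'],p['D'])[0][:,0]
def ray(p,uv):
    q=cv2.undistortPoints(np.array([[uv]],float),p['mtx'],p['D'])[0,0]
    R=p['view'][:3,:3];return -R.T@p['view'][:3,3],R.T@np.array([q[0],q[1],1])
def atz(p,uv,z):
    o,d=ray(p,uv);return o+d*(z-o[2])/d[2]
def tri(a):
    A=[];b=[]
    for p,uv in a:
        o,d=ray(p,uv);d/=np.linalg.norm(d);M=np.eye(3)-np.outer(d,d);A.append(M);b.append(M@o)
    A=np.vstack(A);b=np.hstack(b);x=np.linalg.lstsq(A,b,rcond=None)[0];return x,np.linalg.norm(A@x-b)
def pose(x,y,yaw,L):
    return Ro.from_euler('z',yaw).apply(np.asarray(L))+[x,y,0]
E
python3 - <<'E'
from h import *
def u(c,k,o):return np.array([(c[0]+.5)/k-.5+o[0],(c[1]+.5)/k-.5+o[1]])
T=lambda *c:u(c,4.7,(340,170));S=lambda *c:u(c,4.6,(150,170))
t=P['top'];s=P['scene']
obs=[(t,T(92,55),(.09,.17,.11)),(t,T(65,347),(-.09,.17,.11)),(s,S(550,490),(.09,.17,.11)),(s,S(632,275),(-.09,.17,.11))]
def fit(obs,x0):
    f=lambda q:np.hstack([proj(p,pose(q[0],q[1],q[2],L))[0]-uv for p,uv,L in obs])
    r=least_squares(f,x0);print(r.x,np.degrees(r.x[2]),'res',r.fun.round(1));return r.x
print([atz(p,uv,.11).round(3) for p,uv,_ in obs])
b=fit(obs,[.6,-.05,0])
print("bar ends top@z.114",atz(t,T(408,466),.114),atz(t,T(581,482),.114))
bs=tri([(t,T(408,466)),(s,S(393,150))]),tri([(t,T(581,482)),(s,S(270,122))]);print(bs)
for e in bs+(tri([(t,T(683,103)),(s,S(73,357))]),tri([(t,T(727,375)),(s,S(140,52))])):
    print('in bin',(Ro.from_euler('z',-b[2]).apply(e[0]-[b[0],b[1],0])).round(4),round(e[1],4))
T2=lambda *c:u(c,7,(210,230));S2=lambda *c:u(c,9,(350,210))
o=[(t,T2(283,108),(.07,0,.09)),(t,T2(227,345),(-.028,0,.078)),(t,T2(93,423),(-.07,.05,.0)),(t,T2(326,490),(-.07,-.05,0)),(t,T2(190,100),(.07,.05,.04)),(t,T2(418,160),(.07,-.05,.04)),
(s,S2(95,345),(.07,-.05,.04)),(s,S2(330,440),(.07,.05,.04)),(s,S2(320,490),(.07,.05,0)),(s,S2(95,395),(.07,-.05,0)),(s,S2(318,122),(-.028,0,.09))]
q=fit(o,[.6,.3,0.2])
E
```

```text
[array([ 0.704, -0.007,  0.11 ]), array([0.527, 0.013, 0.11 ]), array([ 0.705, -0.004,  0.11 ]), array([0.529, 0.014, 0.11 ])]
[ 0.59868229 -0.16537362 -0.1044728 ] -5.985850565485106 res [-0.5 -0.5 -0.2  0.2 -0.7  0.  -0.  -0.7]
bar ends top@z.114 [ 0.45448652 -0.18561819  0.114     ] [ 0.44391369 -0.28649204  0.114     ]
((array([ 0.45423692, -0.18452428,  0.1138072 ]), np.float64(0.0016088819772850519)), (array([ 0.44356463, -0.28487847,  0.11261608]), np.float64(0.0027692789370668725)))
in bin [-0.1417 -0.0341  0.1138] 0.0016
in bin [-0.1418 -0.135   0.1126] 0.0028
in bin [ 0.0892 -0.1823  0.1206] 0.0028
in bin [-0.0932 -0.1817  0.2381] 0.001
[ 0.4625535   0.31973956 -0.28637954] -16.40833874600085 res [ 0.2 -0.1 -1.5  0.1  0.8  0.8  0.3  0.6 -0.9 -0.8 -0.3 -0.1 -1.2 -0.4
  0.4  0.4  0.2  0.7 -1.9 -0.   0.5 -0.3]
```

```bash
cat >> h.py <<'E'
BIN=(.5987,-.1654,np.radians(-6.03)); TOTE=(.4625,.3197,np.radians(-16.4))
def eul(R): return R.as_euler('xyz',degrees=True).tolist()
def tote_tool(yaw,th,flip):   # tote pitched front-down by th
    return Ro.from_euler('z',yaw)*Ro.from_euler('y',-th)*Ro.from_euler('x',np.pi)*Ro.from_euler('z',np.pi*flip)
def tote_tcp(spout,yaw,th,flip): # TCP when spout at given world pt
    Rt=Ro.from_euler('z',yaw)*Ro.from_euler('y',-th)
    return (np.array(spout)+Rt.apply([.07,0,.073-.019])).tolist(),eul(tote_tool(yaw,th,flip))
HINGE=pose(*BIN,[[.09,-.0845,.114]])[0]
def bar_tcp(al,phi0,flip,back=0.):
    "flap angle al, tool fixed to flap with tilt phi0 from vertical at al=0; back = retreat along tool"
    Rb=Ro.from_euler('z',BIN[2]); bar=HINGE+Rb.apply([-.232*np.cos(al),0,.232*np.sin(al)])
    ph=phi0-al; z=np.array([np.sin(ph),0,-np.cos(ph)]); y=np.array([np.cos(ph),0,np.sin(ph)])*(1-2*flip); x=np.cross(y,z)
    R=Rb*Ro.from_matrix(np.c_[x,y,z]); return (bar+Rb.apply(z*(.019-back))).tolist(),eul(R)
E
python3 - <<'E'
from workcell import r
from h import *
t=P['top'];print('jar',atz(t,(501,294),.085),'bar',bar_tcp(0,0,0),'tip calc')
f=lambda q:None if q is None else np.round(q,0)
for fl in(0,1):
    print('grasp',fl,f(r.inverse_kinematics([TOTE[0],TOTE[1],.058],eul(tote_tool(TOTE[2],0,fl)))),f(r.inverse_kinematics([TOTE[0],TOTE[1],.3],eul(tote_tool(TOTE[2],0,fl)))))
    for th in(0,30,45,55,65):
        sp=pose(*BIN,[[.02,.087,.105]])[0]
        p,o=tote_tcp(sp,BIN[2],np.radians(th),fl);print('dump',fl,th,np.round(p,3),f(r.inverse_kinematics(p,o)))
    for ph in(30,40,45,50):
      for al in(0,.3,.6,.9):
        print('bar',fl,ph,al,f(r.inverse_kinematics(*bar_tcp(al,np.radians(ph),fl))))
      print('  back',f(r.inverse_kinematics(*bar_tcp(0,np.radians(ph),fl,.1))))
E
```

```text
jar [ 0.38481285 -0.39664411  0.085     ] bar ([0.44860902635818256, -0.23451548040237638, 0.095], [180.0, 0.0, 83.97000000000001]) tip calc
grasp 0 [ -57.   32.   25.  112.  -20.   40. -127.] [  10.   28.  -66.   96.   27.   74. -167.]
dump 0 0 [ 0.697 -0.088  0.159] [ 12.  36. -11.  86.   7.  59. -97.]
dump 0 30 [ 0.661 -0.085  0.187] [  3.  18.   1. 116.   3.  16. -94.]
dump 0 45 [ 0.639 -0.082  0.193] [ 26.  17. -25. 128. 138.  12. 134.]
dump 0 55 [ 0.624 -0.081  0.193] [ 57.  32. -63. 134. 143.  37. 141.]
dump 0 65 [ 0.608 -0.079  0.191] None
bar 0 30 0 [ 85.  33. -63. 133.  86.  16. -54.]
bar 0 30 0.3 [ 50.  15. -27. 120.   5.  34.  15.]
bar 0 30 0.6 [ 41.  20. -24. 102.  10.  64.   7.]
bar 0 30 0.9 [ 31.  31. -19.  81.  12.  91.   5.]
  back [ 60.   3. -25. 136. -43.  19.  67.]
bar 0 40 0 None
bar 0 40 0.3 [ 54.  12. -27. 127.  -8.  22.  28.]
bar 0 40 0.6 [ 46.  16. -26. 109.   7.  52.  11.]
bar 0 40 0.9 [ 35.  26. -21.  88.  11.  80.   6.]
  back None
bar 0 45 0 None
bar 0 45 0.3 [ 57.  11. -29. 130. -20.  16.  42.]
bar 0 45 0.6 [ 49.  13. -28. 112.   4.  46.  13.]
bar 0 45 0
[... 788 characters left out ...]
.]
bar 1 30 0.9 [  11.   30.   11.   82.    0.   89. -164.]
  back [  42.    2.   -7.  137.  -45.   20. -111.]
bar 1 40 0 None
bar 1 40 0.3 [  28.   10.    1.  128.  -23.   23. -137.]
bar 1 40 0.6 [  19.   13.    6.  110.   -4.   51. -160.]
bar 1 40 0.9 [  13.   24.    9.   89.   -1.   78. -164.]
  back None
bar 1 45 0 None
bar 1 45 0.3 [  33.    9.   -3.  131.  -37.   18. -123.]
bar 1 45 0.6 [  21.   11.    4.  114.   -6.   46. -158.]
bar 1 45 0.9 [  14.   21.    8.   93.   -1.   73. -164.]
  back None
bar 1 50 0 None
bar 1 50 0.3 [ 40.   9.  -9. 134. -60.  14. -99.]
bar 1 50 0.6 [  23.    9.    3.  117.   -9.   40. -154.]
bar 1 50 0.9 [  15.   18.    7.   96.   -2.   67. -163.]
  back None
```

Run:
```python
from workcell import r
from h import *
f=lambda q:None if q is None else np.round(q).astype(int).tolist()
sp=pose(*BIN,[[0,.087,.115]])[0]
for ya in range(-180,180,30):
  for fl in(0,1):
    print(ya,fl,[f(r.inverse_kinematics(*tote_tcp(sp,BIN[2]+np.radians(ya),np.radians(th),fl))) for th in(0,30,55)])
def bar(al,ph,fl,back=0): return bar_tcp(al,np.radians(ph),fl,back+.008)
for ph in(20,25,30):
  for fl in(0,1): print('bar',ph,fl,[f(r.inverse_kinematics(*bar(al,ph,fl))) for al in(0,.3,.6)],f(r.inverse_kinematics(*bar(0,ph,fl,.08))))
```

```text
-180 0 [[38, 26, -42, 107, 21, 55, 70], [29, 47, -42, 77, 21, 96, 70], None]
-180 1 [[18, 21, -17, 108, 8, 52, -99], [10, 40, -9, 79, 3, 92, -95], None]
-150 0 [[59, 46, -76, 105, 48, 70, 82], [34, 55, -64, 79, 45, 105, 82], None]
-150 1 [[25, 23, -22, 107, 10, 53, -67], [10, 39, -16, 81, 19, 90, -77], None]
-120 0 [[60, 49, -76, 101, 51, 72, 114], [33, 51, -64, 86, 56, 101, 106], [-13, 48, -1, 75, 34, 102, 124]]
-120 1 [[30, 26, -25, 103, 13, 54, -37], [11, 36, -24, 88, 34, 84, -59], [-6, 49, -13, 75, 40, 105, -61]]
-90 0 [[-37, 50, 77, 102, -52, 72, -132], [38, 55, -76, 96, 72, 100, 125], [6, 45, -39, 93, 65, 100, 121]]
-90 1 [[33, 30, -30, 97, 17, 57, -9], [13, 31, -28, 97, 45, 73, -40], [0, 42, -28, 94, 60, 94, -56]]
-60 0 [[8, 30, 2, 94, -1, 57, -145], [-60, 46, 77, 111, -29, 41, -131], [24, 47, -64, 113, 90, 97, 128]]
-60 1 [[35, 35, -37, 92, 24, 61, 16], [19, 27, -34, 107, 55, 58, -21], [7, 33, -38, 114, 79, 79, -51]]
-30 0 [[10, 32, -4, 90, 3, 58, -121], [1, 17, -5, 115, 43, 30, -164], [-49, 20, 37, 134, 105, 30, 120]]
-30 1 [[34, 39, -41, 88, 27, 63, 42], [28, 22, -38, 114, 
[... 1341 characters left out ...]
, -10, 27, 32]
bar 20 1 [[25, 16, 4, 131, -30, 17, -130], [17, 15, 8, 115, -4, 47, -158], [13, 23, 10, 96, 0, 74, -164]] [31, 5, -1, 130, -17, 27, -142]
bar 25 0 [[56, 18, -29, 132, -8, 9, 32], [48, 16, -27, 117, 7, 42, 12], [38, 22, -22, 98, 11, 71, 7]] [58, 6, -26, 132, -23, 21, 46]
bar 25 1 [[34, 16, -4, 133, -47, 12, -111], [19, 13, 7, 119, -6, 41, -156], [14, 20, 9, 100, 0, 69, -163]] [36, 4, -4, 134, -29, 22, -129]
bar 30 0 [[87, 32, -64, 134, 82, 15, -50], [50, 14, -27, 120, 4, 35, 16], [41, 20, -24, 101, 10, 65, 8]] [61, 5, -26, 136, -43, 17, 68]
bar 30 1 [[94, 43, -76, 133, 88, 27, 128], [21, 11, 5, 122, -10, 35, -152], [16, 18, 8, 103, -1, 64, -163]] [42, 4, -7, 137, -48, 18, -108]
```

Run:
```python
from workcell import r
from h import *
r.move_l([.25,-.5,.48],max_speed=.3)
o=eul(tote_tool(TOTE[2],0,1))
r.reach([.43,.1,.42],o)
r.reach([TOTE[0],TOTE[1],.2],o)
print(r.get_clock(),np.round(r.get_joint_positions()),r.get_eef_pos())
w=dict(r.camera_params('wrist'))
im=r.grab_frame('wrist')
L=[(-.028,0,.09),(.07,0,.09),(.07,.05,.04),(.07,-.05,.04),(-.07,.05,.0),(-.07,-.05,0)]
im=im[:,:,::-1].copy();cv2.imwrite("pics/w1raw.png",im)
for q in proj(w,pose(*TOTE,L)):cv2.circle(im,tuple(int(v) for v in q),4,(0,255,0),1)
cv2.imwrite("pics/w1.png",im)
```

```text
4.6583 [  2.  30. -53. 103.  27.  61.  13.] [0.46363128 0.31881321 0.2006134 ]
```

View pics/w1.png

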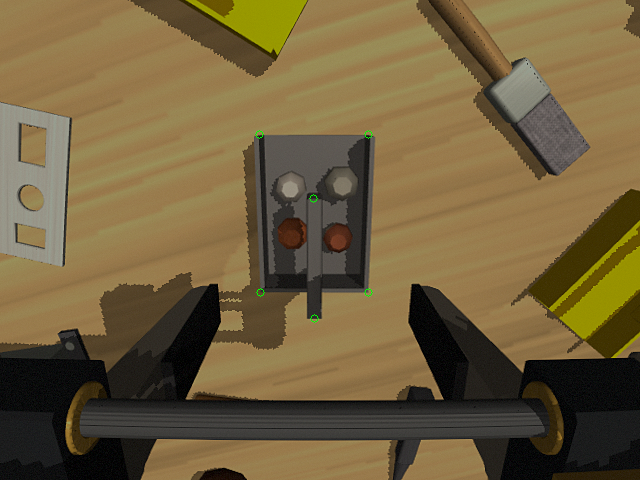

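The predicted tote points fall on the tote's edges: handle at (313,198)–(314,318), floor corners at (260,134) and (368,134). It holds four stones. I'll grasp it now.

Run:
```python
from workcell import r
from h import *
r.move_l([TOTE[0],TOTE[1],.058],max_speed=.12)
r.close()
print(r.get_gripper_width(),r.get_eef_pos(),r.get_ft_force())
r.move_l([TOTE[0],TOTE[1],.26],max_speed=.12)
r.sleep(.3)
print(r.get_gripper_width(),r.get_eef_pos(),r.get_ft_force(),r.get_wrist_torque(),r.get_clock())
im=r.grab_frame('wrist')[:,:,::-1];cv2.imwrite("pics/w2.png",im)
f=lambda q:None if q is None else np.round(q).astype(int).tolist()
for th,z in((0,.2),(25,.16),(40,.135),(55,.125),(65,.125)):
    print(th,f(r.inverse_kinematics(*tote_tcp(pose(*BIN,[[0,.055,z]])[0],BIN[2]-np.pi/2,np.radians(th),1))))
```

```text
0.011879183313654354 [0.46238773 0.31940564 0.05787563] [-1.0438821  -0.93517155 -0.37649549]
0.011674951757968633 [0.46241535 0.31967649 0.25980611] [ 0.2424597  -0.32092439 -3.08949611] [ 0.03562239 -0.1136008   0.03276582] 9.3583
0 [46, 30, -46, 91, 22, 69, -10]
25 [26, 30, -39, 95, 44, 74, -33]
40 [10, 33, -29, 97, 52, 81, -44]
55 [-1, 39, -22, 96, 59, 90, -53]
65 [-7, 44, -19, 94, 62, 97, -57]
```

View pics/w2.png

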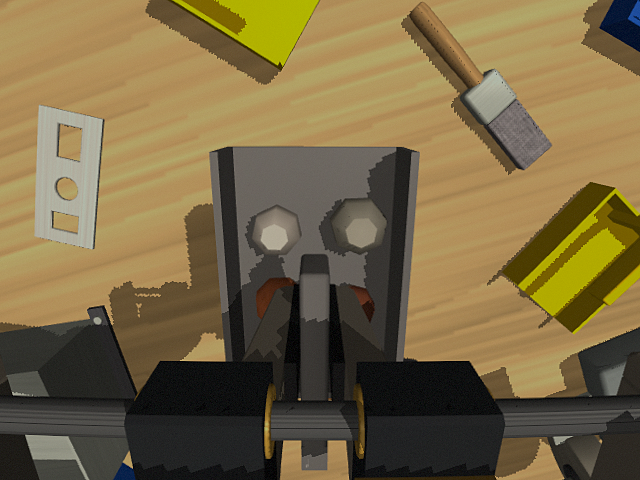

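The tote is lifted and level with the four stones still in. Next I carry it over the mouth and tip it.

Run:
```python
from workcell import r
from h import *
Y=BIN[2]-np.pi/2
def go(y,th,z,v):
    p,o=tote_tcp(pose(*BIN,[[0,y,z]])[0],Y,np.radians(th),1); r.move_l(p,max_speed=v,ori=o)
p,o=tote_tcp(pose(*BIN,[[0,.055,.2]])[0],Y,0,1)
r.move_l([.50,.13,.27],max_speed=.15,ori=eul(tote_tool(np.radians(-55),0,1)))
r.move_l(p,max_speed=.13,ori=o)
print(r.get_clock(),np.round(r.get_joint_positions()))
go(.055,20,.17,.06);go(.055,35,.14,.06)
print(r.get_clock(),r.get_ft_force())
cv2.imwrite("pics/s3.png",r.grab_frame('scene')[150:310,120:330,::-1].repeat(3,0).repeat(3,1))
```

```text
13.5083 [ 37.  26. -31.  92.  14.  66.  -4.]
14.7 [ 0.28926097 -0.63840156 -1.93493485]
```

View pics/s3.png

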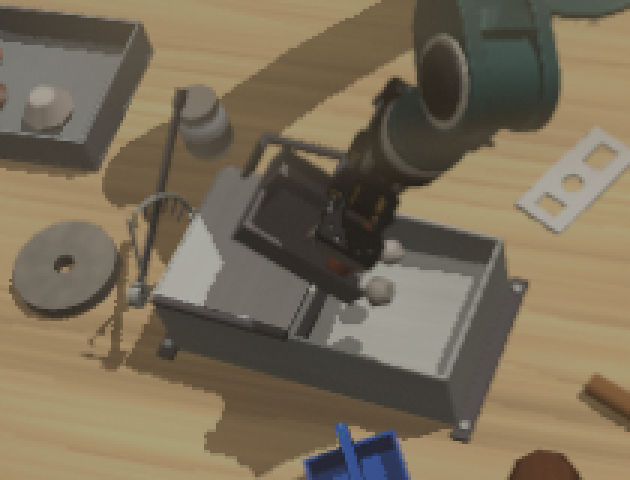

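Tipped 35°, the stones are already sliding out over the mouth, with two at the spout near crop (380,270). I'll keep tipping.

Run:
```python
from workcell import r
from h import *
Y=BIN[2]-np.pi/2
def go(y,th,z,v):
    p,o=tote_tcp(pose(*BIN,[[0,y,z]])[0],Y,np.radians(th),1); r.move_l(p,max_speed=v,ori=o)
go(.055,48,.135,.05);go(.055,60,.13,.05)
r.sleep(.8)
print(r.get_clock(),r.get_ft_force())
cv2.imwrite("pics/s4.png",r.grab_frame('scene')[150:310,120:330,::-1].repeat(3,0).repeat(3,1))
cv2.imwrite("pics/w4.png",r.grab_frame('wrist')[:,:,::-1])
```

```text
16.625 [-0.27029692  0.45791227 -2.53966698]
```

View pics/s4.png

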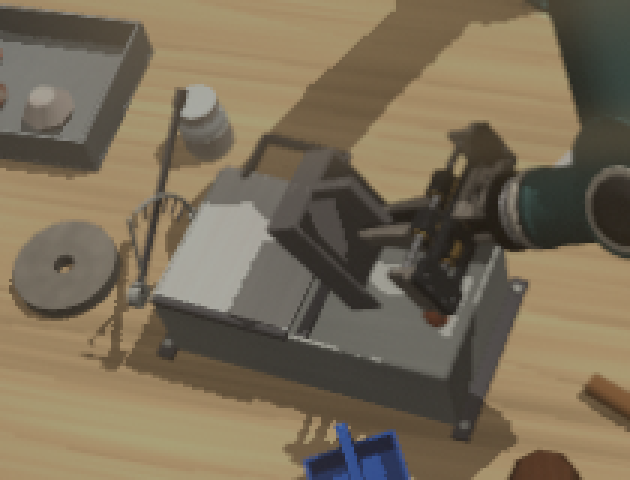

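View pics/w4.png

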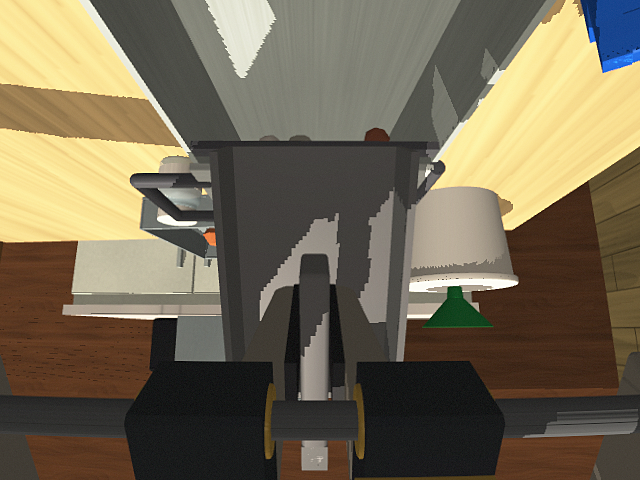

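Run:
```python
from workcell import r
from h import *
Y=BIN[2]-np.pi/2
p,o=tote_tcp(pose(*BIN,[[0,.055,.2]])[0],Y,np.radians(45),1); r.move_l(p,max_speed=.12,ori=o)
p=[p[0]-.06,p[1]+.16,.33]; r.move_l(p,max_speed=.15,ori=eul(tote_tool(Y,np.radians(35),1)))
print(r.get_clock(),r.get_ft_force())
a=r.grab_frame('scene')[150:310,120:330,::-1].repeat(3,0).repeat(3,1)
b=r.grab_frame('top')[160:290,330:520,::-1].repeat(4,0).repeat(4,1)
cv2.imwrite("pics/s5.png",a);cv2.imwrite("pics/t5.png",b)
```

```text
18.8167 [ 0.28909819  0.39690762 -2.41688615]
```

View pics/s5.png

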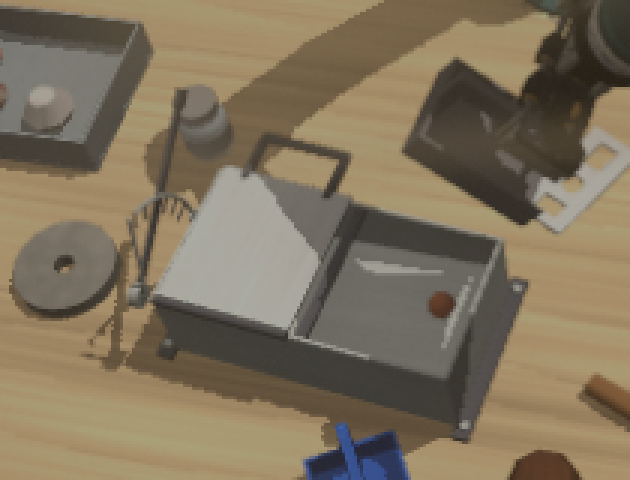

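View pics/t5.png

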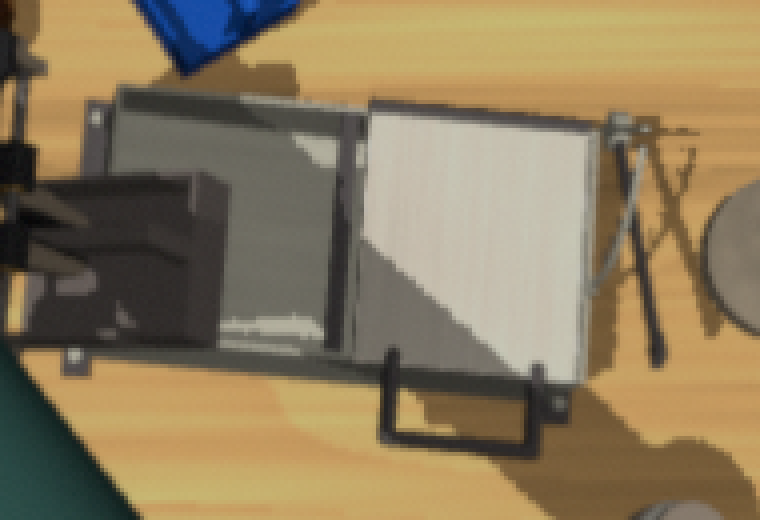

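The tote looks empty. One red stone at crop (440,303) is in the mouth, and w4 showed others going down under the flap. Now I'll put the tote back where it stood.

Run:
```python
from workcell import r
from h import *
o=eul(tote_tool(TOTE[2],0,1))
r.move_l([.5,.15,.3],max_speed=.15,ori=eul(tote_tool(np.radians(-55),0,1)))
r.move_l([TOTE[0],TOTE[1],.2],max_speed=.17,ori=o)
r.sleep(.2);print(r.get_ft_force(),r.get_wrist_torque())
cv2.imwrite("pics/w6.png",r.grab_frame('wrist')[:,:,::-1])
r.move_l([TOTE[0],TOTE[1],.068],max_speed=.12)
r.move_l([TOTE[0],TOTE[1],.0595],max_speed=.03)
print(r.get_clock(),r.get_ft_force(),r.get_wrist_torque())
cv2.imwrite("pics/s6.png",r.grab_frame('scene')[180:290,330:440,::-1].repeat(5,0).repeat(5,1))
```

```text
[-0.0916864  -0.03971821 -1.20854143] [ 0.02065704 -0.05707171  0.01710352]
23.2667 [-0.20753199 -0.68779984 -2.05813306] [ 0.06481743 -0.10490677 -0.0044014 ]
```

View pics/w6.png

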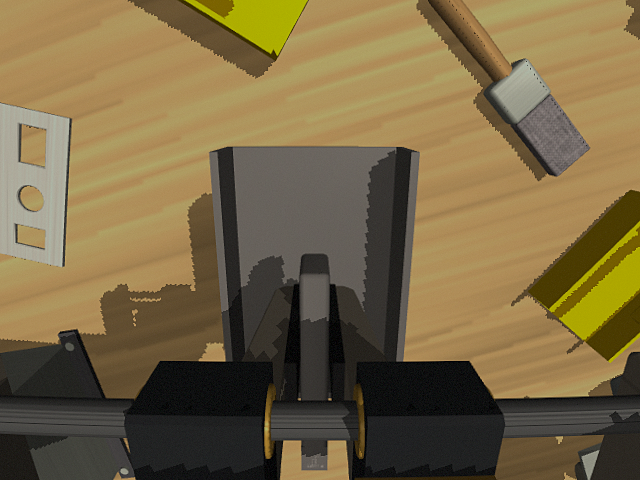

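View pics/s6.png

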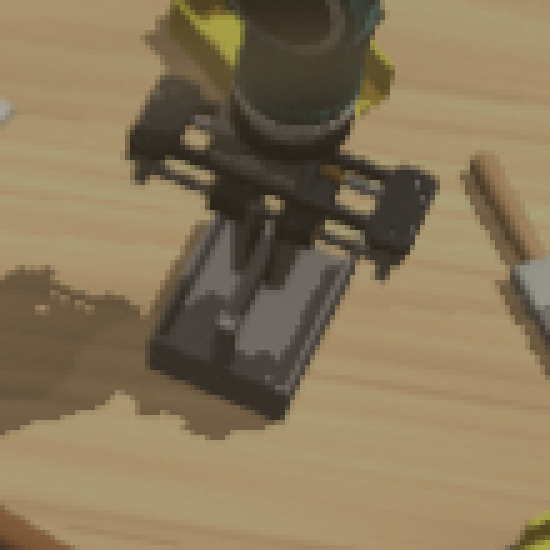

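Run:
```python
from workcell import r
from h import *
r.move_l([TOTE[0],TOTE[1],.0582],max_speed=.02)
print(r.get_ft_force())
r.gripper_open(); r.sleep(.2)
r.move_l([TOTE[0],TOTE[1],.2],max_speed=.12)
r.move_l([.43,.12,.4],max_speed=.3)
print(r.get_clock())
f=lambda q:None if q is None else np.round(q).astype(int).tolist()
for ph in(20,25):
  for fl in(0,1): print('bar',ph,fl,[f(r.inverse_kinematics(*bar_tcp(al,np.radians(ph),fl,.008))) for al in(0,.3,.6)],f(r.inverse_kinematics(*bar_tcp(0,np.radians(ph),fl,.1))))
print([f(r.inverse_kinematics([.44,-.2,.35],bar_tcp(0,np.radians(10),fl)[1])) for fl in (0,1)])
a=r.grab_frame('scene')[:,:,::-1];cv2.imwrite("pics/s7.png",a)
```

```text
[-0.27622891  0.53493474 -2.57344266]
27.4333
bar 20 0 [[48, 18, -22, 129, -3, 16, 25], [52, 20, -34, 113, 13, 49, 6], [42, 27, -29, 94, 15, 77, 3]] [58, 6, -28, 128, -11, 29, 33]
bar 20 1 [[89, 43, -76, 127, 68, 38, 144], [80, 39, -75, 112, 44, 62, 160], [67, 48, -76, 93, 42, 91, 159]] [-46, 9, 85, 133, -35, 34, -121]
bar 25 0 [[52, 18, -25, 132, -17, 9, 40], [55, 17, -35, 116, 12, 42, 8], [43, 24, -29, 98, 14, 71, 4]] [60, 4, -28, 132, -23, 23, 46]
bar 25 1 [[91, 42, -76, 130, 76, 32, 138], [83, 36, -75, 115, 43, 54, 161], [70, 44, -76, 96, 41, 84, 161]] [-16, 0, 51, 136, -29, 24, -127]
[[60, 0, -37, 109, -3, 62, 19], [63, 0, -40, 109, -3, 62, -161]]
```

View pics/s7.png

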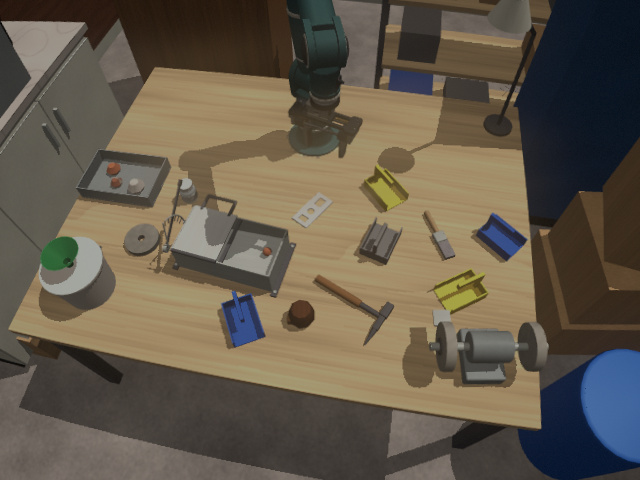

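The tote stands at scene (380,241), empty and released. Next is the bail bar, going in tilted so the inner finger clears the plate edge.

Run:
```python
from workcell import r
from h import *
ph=np.radians(21)
p,o=bar_tcp(0,ph,0,.12)
r.reach([p[0],p[1],.32],bar_tcp(0,np.radians(10),0)[1])
r.move_l(p,max_speed=.15,ori=o)
print(r.get_clock(),np.round(r.get_joint_positions()),r.get_eef_pos(),p)
w=dict(r.camera_params('wrist'));im=r.grab_frame('wrist')[:,:,::-1].copy();cv2.imwrite("pics/w8raw.png",im)
L=[[-.142,-.0345,.114],[-.142,-.1345,.114],[-.142,-.0845,.114],[-.09,.17,.11],[.09,.17,.11]]
for q in proj(w,pose(*BIN,L)):cv2.circle(im,tuple(int(np.clip(v,-999,2000)) for v in q),4,(0,255,0),1)
cv2.imwrite("pics/w8.png",im)
np.save("w8view.npy",w['view']);np.save("w8mtx.npy",w['mtx']);print(w['D'])
```

```text
29.725 [ 67.   3. -36. 128. -13.  31.  36.] [ 0.41363231 -0.23061397  0.20918341] [0.41261413027451216, -0.23071320824242775, 0.20829162307621735]
[-0.04815149  0.          0.          0.          0.        ]
```

View pics/w8.png

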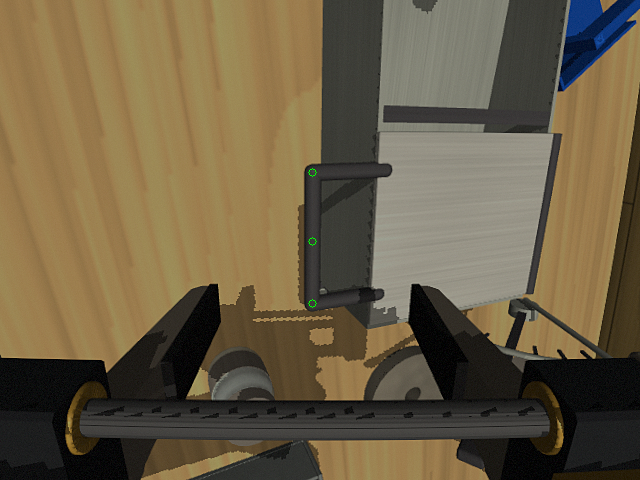

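The predicted bar points sit on the bar at (312,172), (312,241) and (312,303), on the jaws' centre line. I'll go in.

Run:
```python
from workcell import r
from h import *
ph=np.radians(21)
for b in(.05,.025,.009):
    p,o=bar_tcp(0,ph,0,b); r.move_l(p,max_speed=.07,ori=o); print(np.round(r.get_ft_force(),2))
print(r.get_clock(),np.round(np.array(r.get_eef_pos())-p,4),np.round(r.get_joint_positions()))
cv2.imwrite("pics/s9.png",r.grab_frame('scene')[150:290,140:340,::-1].repeat(4,0).repeat(4,1))
```

```text
[-0.31 -0.   -0.31]
[ 0.27 -0.06 -0.36]
[ 0.5   0.07 -0.52]
31.8083 [-0.      0.0002 -0.0001] [ 54.  18. -28. 129.   3.  15.  20.]
```

View pics/s9.png

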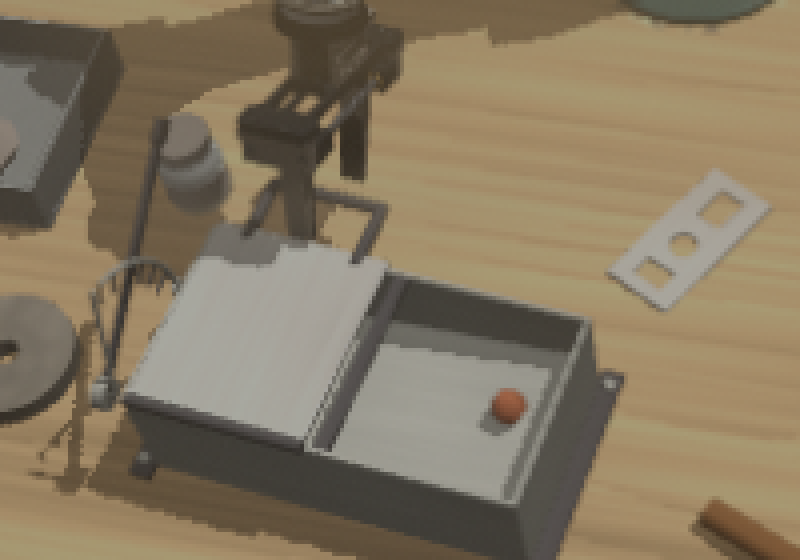

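Run:
```python
from workcell import r
from h import *
ph=np.radians(21)
r.close(); print(r.get_gripper_width(),np.round(r.get_ft_force(),2),np.round(r.get_wrist_torque(),2))
for a in(.12,.24,.36,.48):
    p,o=bar_tcp(a,ph,0,.009); r.move_l(p,max_speed=.06,ori=o); print(a,round(r.get_gripper_width(),4),np.round(r.get_ft_force(),1))
print(r.get_clock())
a=r.grab_frame('scene')[130:290,130:330,::-1].repeat(4,0).repeat(4,1)[:600]
cv2.imwrite("pics/s10.png",a)
```

```text
0.010710592117818368 [-0.35  0.16 -0.41] [-0.01  0.38 -0.07]
0.12 0.011 [-0.3 -0.6 -2.7]
0.24 0.0107 [-1.1 -1.  -2.5]
0.36 0.0108 [-1.   0.1 -1.2]
0.48 0.0111 [-2.2 -0.5 -2.1]
35.4917
```

View pics/s10.png

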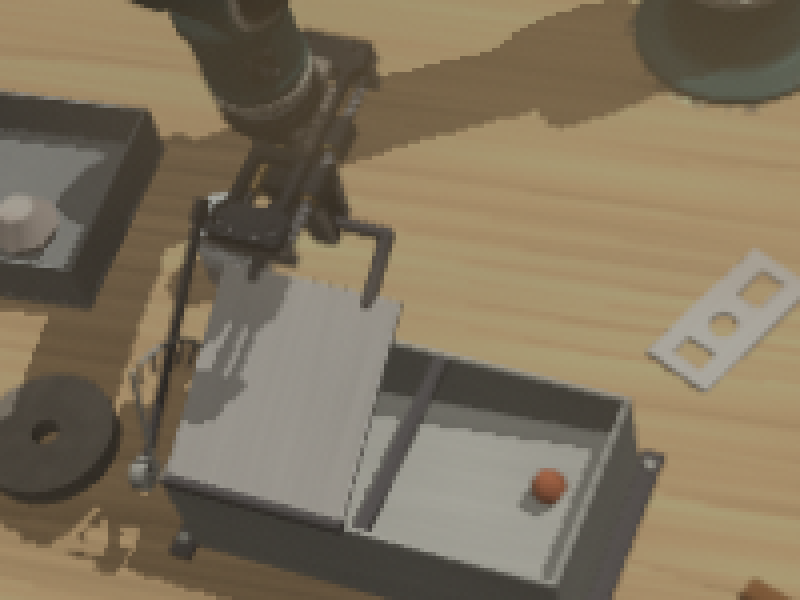

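The flap is up at about 0.48 rad in the grip, close below the pointer. I'll refine the pointer angle from the undisturbed start pictures.

Run:
```python
import cv2,numpy as np
t=cv2.imread("pics/top0.png");s=cv2.imread("pics/scene0.png")
a=cv2.resize(t[180:260,470:515],None,fx=7,fy=7,interpolation=cv2.INTER_CUBIC)
b=cv2.resize(s[175:255,155:200],None,fx=7,fy=7,interpolation=cv2.INTER_CUBIC)
cv2.imwrite("pics/ptr.png",np.hstack([a,b]))
```

```text
(no output)
```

View pics/ptr.png

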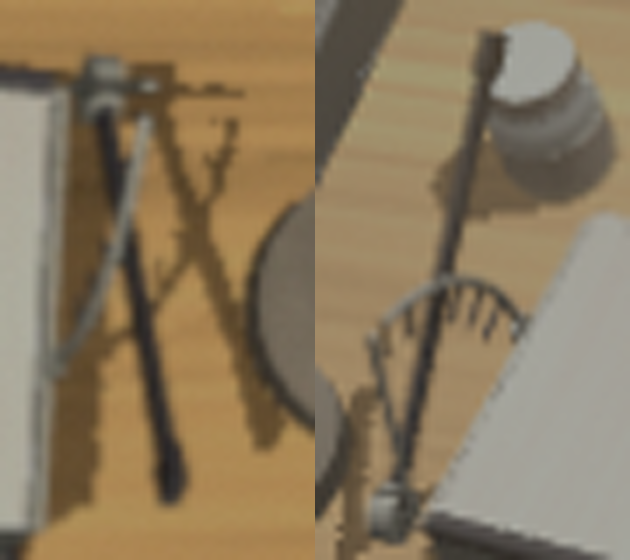

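Run:
```python
from h import *
t,s=P['top'],P['scene']
u=lambda x,y,ox,oy:np.array([(x+.5)/7-.5+ox,(y+.5)/7-.5+oy])
ob=[(t,u(171,500,470,180),0),(t,u(150,360,470,180),1),(s,u(174,33,155,175),0),(s,u(143,200,155,175),2),(t,u(105,125,470,180),3),(s,u(88,470,155,175),4)]
def f(q):
    a,y,*r=q; r=[.225]+r; o=[]
    for p,uv,i in ob:
        o+=list(proj(p,pose(*BIN,[[.09-r[i]*np.cos(a),y,.114+r[i]*np.sin(a)]])[0:1])[0]-uv)
    return np.array(o)
R=least_squares(f,[.6,-.18,.15,.1,.02,.02]);print(R.x,R.fun.round(1))
```

```text
[ 0.59351108 -0.18229823  0.15451597  0.14859853  0.02244197  0.0223189 ] [ 0.4 -0.3 -0.2  0.   0.6  0.4 -0.1 -0.   0.  -0.  -0.4 -0.1]
```

Run:
```python
from workcell import r
from h import *
ph=np.radians(21)
for a in(.55,.594):
    p,o=bar_tcp(a,ph,0,.009); r.move_l(p,max_speed=.05,ori=o)
r.sleep(.5)
print(r.get_clock(),round(r.get_gripper_width(),4),np.round(r.get_ft_force(),1),np.round(np.array(r.get_eef_pos())-p,4))
t=r.grab_frame('top')[:,:,::-1];s=r.grab_frame('scene')[:,:,::-1]
cv2.imwrite("pics/t11.png",t);cv2.imwrite("pics/s11.png",s)
a=cv2.resize(s[165:265,150:270],None,fx=6,fy=6,interpolation=cv2.INTER_CUBIC);cv2.imwrite("pics/s11c.png",a)
a=cv2.resize(t[170:290,400:520],None,fx=5,fy=5,interpolation=cv2.INTER_CUBIC);cv2.imwrite("pics/t11c.png",a)
```

```text
36.8583 0.0108 [-4.1 -2.2  1.3] [-0.0002 -0.0002  0.    ]
```

View pics/s11c.png

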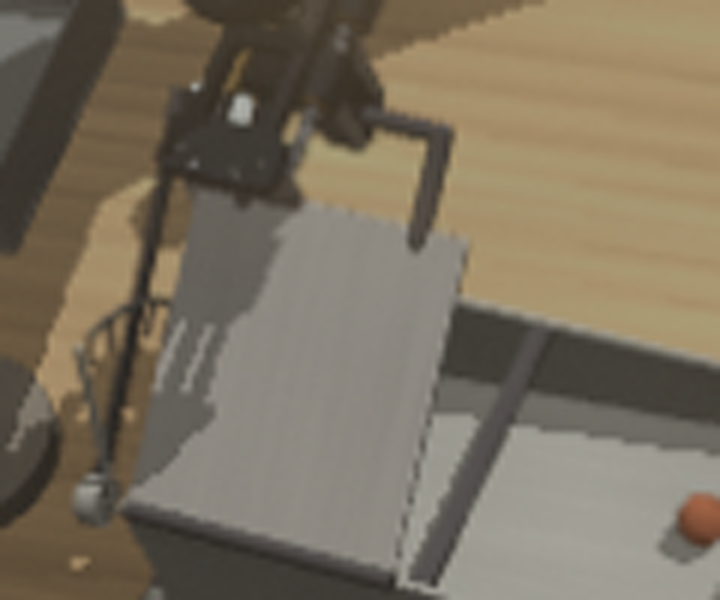

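View pics/t11c.png

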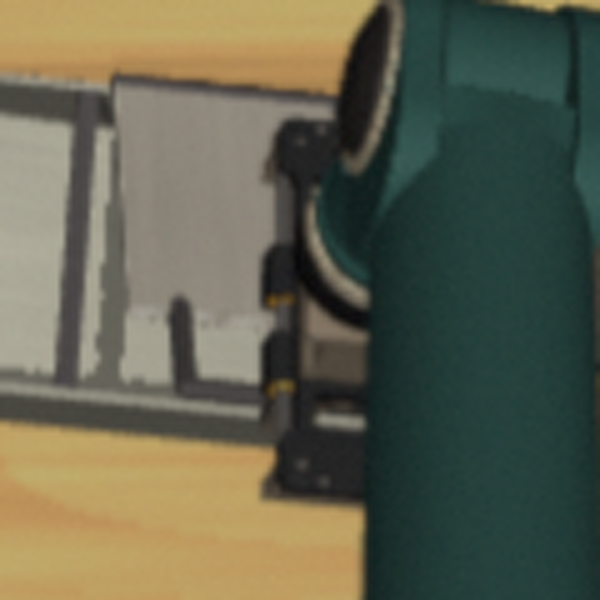

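View pics/s11.png

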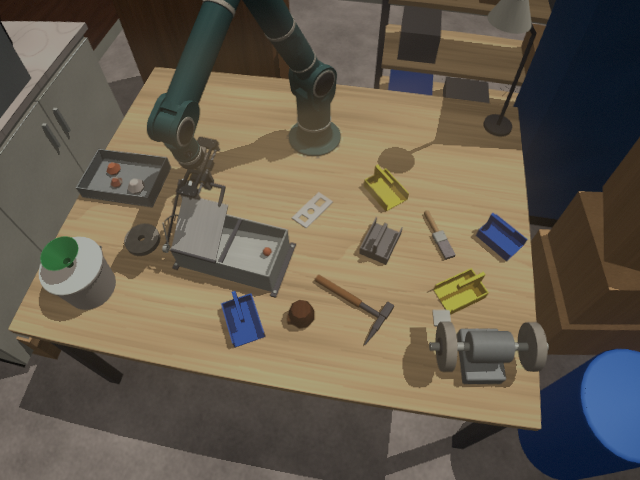

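Run:
```python
from h import *
for a in(.52,.56,.594,.63,.66):
    o=[]
    for c,y,h in((.182,-.007,.003),(.238,-.0285,0),(.182,-.0345,.006)):
        L=[[.09-c*np.cos(a)+h*np.sin(a),y,.114+c*np.sin(a)+h*np.cos(a)]]
        X=pose(*BIN,L)
        o+=[((proj(P['scene'],X)[0]-[150,165]+.5)*6).round(),((proj(P['top'],X)[0]-[400,170]+.5)*5).round()]
    print(a,*o)
```

```text
0.52 [475. 243.] [123. 327.] [466. 131.] [167. 419.] [425. 231.] [177. 329.]
0.56 [470. 242.] [125. 318.] [459. 129.] [171. 407.] [420. 230.] [179. 319.]
0.594 [466. 241.] [128. 309.] [454. 127.] [174. 397.] [415. 229.] [182. 310.]
0.63 [461. 241.] [130. 300.] [447. 126.] [178. 385.] [410. 229.] [184. 301.]
0.66 [457. 241.] [132. 292.] [442. 125.] [181. 374.] [406. 230.] [186. 293.]
```

Observed against the model at 0.594 rad, in the enlarged crops:

| Point | Observed | Predicted |
|---|---|---|
| Plate corner, scene | (466,240) | (466,241) |
| Bar corner, scene | (452,132) | (454,127) |
| Bar corner, top | (178,394) | (174,397) |

The pointer tip hasn't moved: scene (179.5,180) now, (179.9,179.7) at the start. I'll check that everything is still and hand in.

Run:
```python
from workcell import r
import numpy as np
print(np.abs(r.get_qd()).max(),r.get_gripper_width(),r.get_ft_force(),r.get_clock())
r.job_done()
print(r.get_clock())
```

```text
0.08223511539213509 0.010904641590609353 [-4.46700458 -0.97657953 -0.11763293] 36.9583
the job is handed in; nothing more can be done
the job is handed in; nothing more can be done
```

The job is handed in at about 37 s of the 58 s allowed. The tote is emptied and back on the bench, and the gripper is holding the flap at the pointer. One of my checks was incomplete: I never saw all four stones at once in the bin.

- **Tote:** I gripped the grey scoop tote by its handle, carried it over the bin mouth and tipped it to about 60°. It went back to its original spot, upright and released. The wrist and scene pictures show it empty.
- **Stones:** The last pictures show one red stone in the mouth. A wrist picture during the pour showed three stones inside the bin. The fourth was never clearly seen; I take it to be under the flap, since the tote is empty and no stone shows on the bench.
- **Flap:** It is held by the bail bar (10.9 mm finger opening, arm at rest) at about 0.594 rad. I measured the pointer at 0.594 rad from two cameras, and the flap's corners in the last pictures agree to about 0.02 rad.
- **Pointer and bystanders:** The pointer tip is where it was at the start, to within half a pixel. The bystanders show no shift in the last scene picture, judged by eye only.
- **Residual force:** The wrist force at the end was about 4.6 N, mostly sideways. I put this down to roughly 1 mm of error in my estimate of the hinge position, and it is far below the limits.

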